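Retune the blue coil of the induction melter at a goldsmith's bench

TASK

Take the yellow plastic tuning tool from its wooden stand and use it to turn the slotted slug of the blue-collared coil unit clockwise until its slot lines up with the white index marks on the collar. Then put the tool, blade down, into the white tool pot and let go of it. Leave the orange-collared coil's slug as it is set.

Things in the scene. Friction and masses are not known exactly. Their poses are not given: they have to be found in the camera images.
- tuning_tool: Yellow flat plastic tool, black band on top, 135 tall (mm), upright in a wooden stand (90x80, 50 high; blade down, tip 8 over the table, 1.5 side play: lift straight 50). Origin: tip, middle of the blade's lower edge; z up the tool, x blade width, y thickness. Blade 28 (x) x 4 (y), z 0-16; shank 28x10 to z 60; handle 28x14 to 135: pinch across y at z about 100. Alike after a half turn.
- blue_coil: Fixed unit, BLUE 70 mm collar (top at 59 mm) on a 100 mm square box; black slug 44 mm wide in the middle, top at 70 mm. Origin: underside, on the slug's vertical axis; x along the white index marks. Through the slug's middle an open-ended slot 10 wide, 10 deep, white floor. The 4 mm blade has 3 mm to spare each side: it turns 0.22 rad either way from the slot's middle before the slug follows.
- blue_slug (a joint): Blue unit's slug angle in rad: 0 when the slot lies along the unit's x axis, in line with the white marks; positive counter-clockwise seen from above. Starts at 0.65 to 1.2, so turn it clockwise; stops at -0.6 and 1.5. Stiff (0.05 N m), stays where left.
- orange_slug_edge (a point): Point on the top rim of the slug of the like unit with the ORANGE collar, at an end of its slot, 22 mm off its axis, 70 mm up. It moves if that slug is turned; leave it.
- tool_pot: White open round pot fixed to the bench, 75 mm high, mouth 84 mm across outside and 76 inside, about 60 inside at the floor. Origin: centre of the underside; inner floor about 5 mm up. The tool may lean against its rim.
Things that resemble listed ones, but are neither listed nor needed, are in the scene too. Leave any pink or red look-alike of the tuning_tool alone.

How it is judged:
On the way, in this order (a step that is already met when the one before it is completed fails the run):
1. the tuning tool's blade is in the blue slug's slot (tip within 14 mm of the slug's axis, at least 3 mm below its top) (horizontal distance between tuning_tool and blue_coil below 0.014 m and z of tuning_tool in the frame of blue_coil below 0.067 m and angle between tuning_tool's own z axis and vertical below 0.3 rad), for 0.2 s.
2. the blue slug's slot is turned to within 15 degrees of the index marks while the blade is in the slot (all of step 1 and value of joint blue_slug between -0.26 and 0.26 rad), for 0.2 s.
At the end, for the whole second after the job is handed in: The blue slug's slot lies within 15 degrees (0.26 rad) of the index marks, and the tuning tool rests blade down in the pot (tip within 40 mm of the pot's axis and under 30 mm height, leaning at most 45 degrees, still) (value of joint blue_slug between -0.26 and 0.26 rad and horizontal distance between tuning_tool and tool_pot below 0.04 m and height (world z) of tuning_tool below 0.03 m and angle between tuning_tool's own z axis and vertical below 0.8 rad and linear speed of tuning_tool below 0.03 m/s); the robot touches nothing.
It fails at once if the orange unit's slug is turned (its rim moves by more than 4 mm) (distance of orange_slug_edge from where it was at the start of the episode above 0.004 m).
It also fails if it takes over 61 s, if anything falls off the work surface, if the arm or the gripper's body presses on something with over 40 N, if the wrist force passes 120 N, or if a joint passes its speed limit or range.

ROBOT

A 6-joint arm with a two-finger parallel gripper is mounted at the origin on the work surface. World frame = base frame: x ahead of the robot, y to its left, z up, the work surface at z = 0. Lengths are in m, angles in rad, forces in N, time in s.
With the tool pointing down it reaches from about 0.3 to 0.825 m from the base axis. Payload 5.4 kg.
Tool frame: the origin (TCP) lies on the centre line of the jaws, within the pads' length; the fingertips stand 25 mm ahead of it and the grasp point (between the pads) lies 6 mm ahead of it; y points along the fingers, x is the direction in which the jaws open and shut, and the axes are right-handed (so a half turn about y gives the same grasp; the last joint's range is limited). The gripper opens to 92 mm and grips with 3 to 60 N. Pads are 20 mm wide; open, the fingers measure 128 mm over their backs; the gripper's body (75 mm by 189 mm) begins 69 mm behind the grasp point.
Start: joints at [0.93, 0.158, 1.597, -0, 1.386, -0.21], TCP at [0.24, 0.522, 0.24] pointing down, gripper open.
Joint ranges: [-2.91, 2.91], [-0.94, 2.29], [0.18, 2.7], [-1.29, 4.43], [0.17, 2.64], [-3, 3]. Speed limits (rad/s): [2.57, 2.57, 3.14, 3.14, 3.14, 3.14].

INTERFACE

Orientations are given as a 3x3 rotation matrix whose columns are the frame's x, y, z axes.
In Python, from bench import manip gives the robot as it stands. The module is installed in compiled form; this text tells all that it offers.
- The arm moves only by the shell command python3 -m jog 'ROWS'. ROWS is JSON, a list of rows, each a list of 7 numbers: the turn, a rotation vector about the tool's x, y, z in degrees, then the shift along the tool's x, y, z in m, then the gripper command: -1 is shut, 1 is fully open, values between are in proportion. In form: [[ax, ay, az, dx, dy, dz, fingers], ...]. A call has 1 to 12 rows; each row is the pose to reach, as a shift and turn from the pose measured when the call began, along the tool's axes at that moment; what a row does not reach only later rows make up. A row lasts 1/12 s, in which the tool goes at most 41.7 mm and 7.16 degrees, less where a joint would pass 70% of its speed; a pose out of reach is approached as far as the arm can. A call with a gripper value outside its range is refused whole. The fingers move at their own pace and stop on an object; the grip force is fixed at half the most. Time passes only in rows, so rows that repeat a pose let the fingers close. It gives the time, the measured TCP pose, the force and the opening at its end, in the units of the state.
- manip.read_state(): the state, without advancing time (a new reading comes with each control period).
- manip.grab_frame(name): name is "scene" or "top"; returns a dict with "frame" (400x640x3 uint8, red, green, blue), "mtx" (3x3 intrinsics, pixels), "k1" (the pictures are not rectified: a ray, as slopes to the right and down, at radius r is drawn at 1 + k1 r^2 times it, then the intrinsics apply), "position" and "orientation" of the camera in the world. Camera axes: x right, y down, z forward; pixel columns grow to the right and rows downward; lengths in m; the calibration is good to about 2 mm. A picture is of the moment at which its call begins. There is no depth.
- manip.finish_job(): hands the job in, once; it reports no verdict.
The state is a dict: "t": time; "joint_positions": joint angles; "joint_vel": joint speeds; "tau": joint torques, N m; "ee_pos": TCP position; "tcp_rot": TCP orientation; "force": force on the tool from outside, world axes, zero at the start; "ft_torque": the same for the moment, N m; "opening": finger opening in m.
Only numpy, scipy, OpenCV 4.12 (cv2) and the standard library are available. Lean on these libraries where they do the work, as an engineer would, in place of code of your own. Each camera call takes 0.05 s, during which the arm holds its last target.

## Working session

There is one attempt and no reset: what is moved stays moved. The work goes in short steps, Python scripts to look and compute and a shell command to move; the robot and the scene stay as the last step left them, time stands still between calls to the robot, and variables do not carry over. Pictures are saved under pics/ and viewed, and the job is handed in when it is done.

```bash
mkdir -p pics
python3 - <<'E'
from bench import manip
import cv2,json
s=manip.read_state()
for k,v in s.items(): print(k,v)
for n in("scene","top"):
    f=manip.grab_frame(n); cv2.imwrite(f"pics/{n}0.png",f["frame"][:,:,::-1]); print(n,f["mtx"],f["k1"],f["position"],f["orientation"])
E
```

```text
t 0.0
joint_positions [ 9.29867142e-01  1.59037050e-01  1.59823024e+00  4.50629838e-06
  1.38616981e+00 -2.10058597e-01]
joint_vel [ 0.00047291 -0.00236611 -0.00075541 -0.00148172 -0.00062032  0.00062179]
tau [-4.03496497e-04 -3.85559499e+01 -3.22112775e+01  7.00290338e-02
  3.77717440e-02 -1.47061719e-04]
ee_pos [0.23980154 0.52197831 0.23862661]
tcp_rot [[ 4.17661737e-01 -1.10642309e-03 -9.08601920e-01]
 [ 9.08600805e-01 -1.47575426e-03  4.17663021e-01]
 [-1.80298516e-03 -9.99998299e-01  3.88930820e-04]]
force [-0.59858225  0.37302798  0.22427167]
ft_torque [-0.02023591 -0.01445016 -0.01445293]
opening 0.09169037543371696
scene [[376.05301008   0.         307.82833129]
 [  0.         376.05301008 197.76533114]
 [  0.           0.           1.        ]] -0.02726311645954771 [ 0.89852931 -0.29358989  0.58191264] [[ 0.54182357  0.59997514 -0.58860602]
 [ 0.84041963 -0.39594615  0.37002904]
 [-0.01104807 -0.69516651 -0.71876385]]
top [[484.92663885   0.         312.6780179 ]
 [  0.         484.92663885 204.89720383]
 [  0.           0.           1.        ]] -0.06408833987925625 [0.33830288 0.00122557 1.10520341] [[-2.82941888e-02 -9.90418840e-01  1.35166419e-01]
 [-9.99599635e-01  2.80221899e-02 -3.91484861e-03]
 [ 8.96807662e-05 -1.35223071e-01 -9.90815176e-01]]
```

View pics/scene0.png

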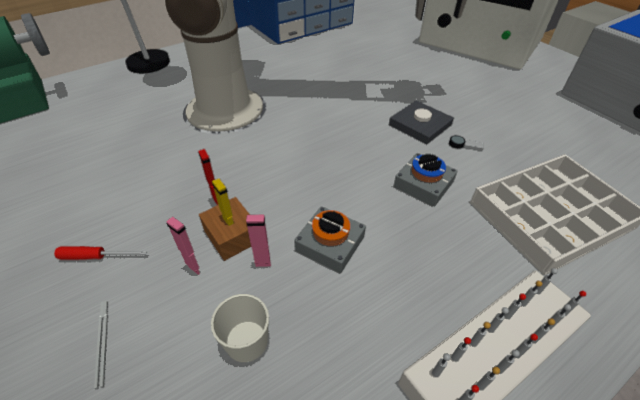

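View pics/top0.png

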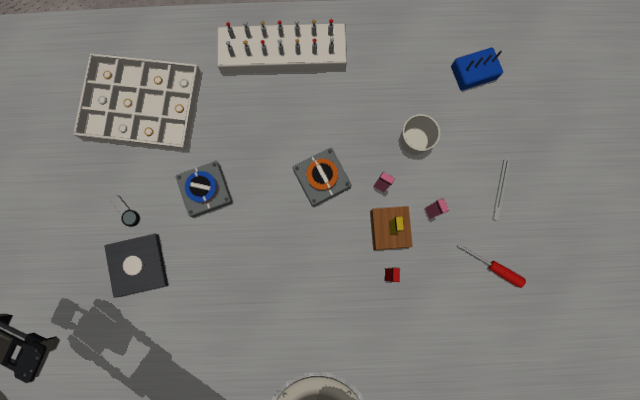

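The overview shows the tool (yellow) in its stand at about (398,224) in top and (224,200) in scene. The blue coil is at (201,187), the orange coil at (323,174) and the pot at (421,134). The red and pink look-alikes stand near the stand. I'll zoom in next.

```bash
cat > h.py <<'E'
import numpy as np,cv2
from bench import manip
def ray(f,u,v):
    K=f["mtx"]; d=np.array([(u-K[0,2])/K[0,0],(v-K[1,2])/K[1,1]]); p=d.copy()
    for _ in range(20): p=d/(1+f["k1"]*(p@p))
    return f["orientation"]@np.array([p[0],p[1],1.0])
def at(f,u,v,z):
    r=ray(f,u,v); c=np.array(f["position"]); return c+r*(z-c[2])/r[2]
def proj(f,P):
    q=f["orientation"].T@(np.array(P)-f["position"]); p=q[:2]/q[2]; p=p*(1+f["k1"]*(p@p)); K=f["mtx"]
    return np.array([K[0,0]*p[0]+K[0,2],K[1,1]*p[1]+K[1,2]])
def crop(f,u0,v0,u1,v1,s,name):
    cv2.imwrite(name,cv2.resize(f["frame"][v0:v1,u0:u1,::-1],None,fx=s,fy=s,interpolation=cv2.INTER_CUBIC))
E
python3 - <<'E'
from h import *
f=manip.grab_frame("top"); g=manip.grab_frame("scene")
a=cv2.resize(f["frame"][150:225,165:240],None,fx=5,fy=5,interpolation=2)
b=cv2.resize(f["frame"][180:255,360:435],None,fx=5,fy=5,interpolation=2)
cv2.imwrite("pics/z1.png",np.hstack([a,b])[:,:,::-1])
a=cv2.resize(g["frame"][140:215,385:460],None,fx=5,fy=5,interpolation=2)
b=cv2.resize(g["frame"][145:260,170:275],None,fx=5,fy=5,interpolation=2)
cv2.imwrite("pics/z2.png",a[:,:,::-1]);cv2.imwrite("pics/z3.png",b[:,:,::-1])
E
```

```text
(no output)
```

View pics/z1.png

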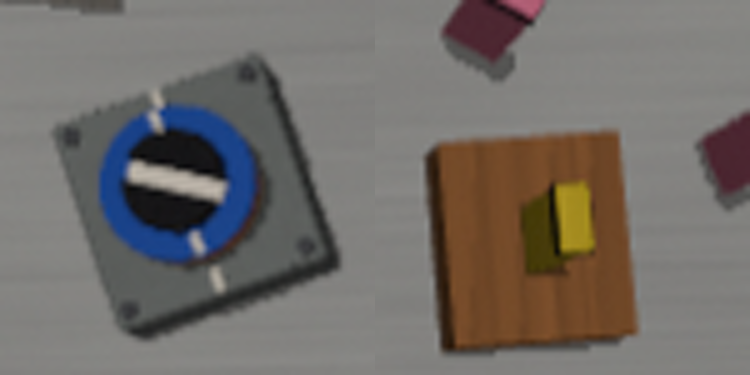

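View pics/z2.png

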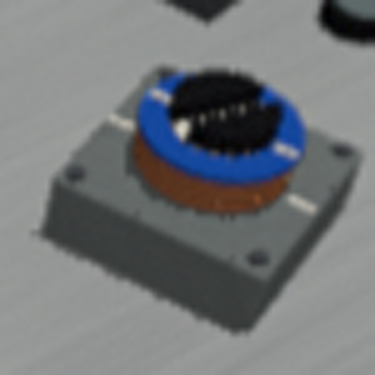

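View pics/z3.png

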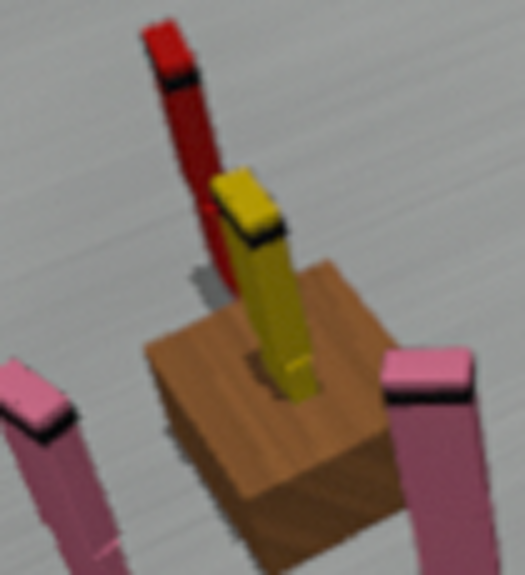

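Run:
```python
from h import *
f=manip.grab_frame("top"); g=manip.grab_frame("scene")
def meas(fr,box,cond,z,name):
    im=cv2.cvtColor(fr["frame"],cv2.COLOR_RGB2HSV).astype(int); u0,v0,u1,v1=box
    m=np.zeros(im.shape[:2],np.uint8); s=im[v0:v1,u0:u1]; m[v0:v1,u0:u1]=cond(s[...,0],s[...,1],s[...,2])*255
    n,l,st,c=cv2.connectedComponentsWithStats(m); i=1+np.argmax(st[1:,4]); ys,xs=np.nonzero(l==i)
    W=np.array([at(fr,x,y,z)[:2] for x,y in zip(xs,ys)],np.float32)
    r=cv2.minAreaRect(W); print(name,"n",len(xs),"px",np.round(c[i],1),"mean",W.mean(0).round(4),"rect",np.round(r[0],4),np.round(r[1],4),round(r[2],1))
    C=np.cov(W.T); w,V=np.linalg.eigh(C); print("   axis deg",np.degrees(np.arctan2(V[1,1],V[0,1])).round(1), "len",np.sqrt(12*w).round(4))
    return W
Y=lambda h,s,v:(h>20)&(h<35)&(s>150)&(v>150)
meas(f,(375,205,420,245),Y,.143,"tool top"); meas(g,(205,170,240,230),Y,.143,"tool top (scene)")
B=lambda h,s,v:(h>100)&(h<125)&(s>150)&(v>80)
W=meas(f,(175,160,235,220),B,.059,"blue collar"); print(cv2.fitEllipse(W*1000))
W=meas(g,(390,140,460,210),B,.059,"blue collar sc"); print(cv2.fitEllipse(W[cv2.convexHull((W*1e5).astype(np.int32),returnPoints=False).ravel()]*1000))
WH=lambda h,s,v:(s<60)&(v>165)
meas(f,(188,178,214,196),WH,.060,"slot floor")
def marks(fr,pts,z):
    P=[at(fr,*p,z)[:2] for p in pts]; d=P[0]-P[1]; print("marks",np.round(P,4),np.degrees(np.arctan2(d[1],d[0])), (P[0]+P[1])/2)
marks(f,[(165+155/5,150+121/5),(165+196/5,150+242/5)],.059)
marks(g,[(385+160/5,140+97/5),(385+286/5,140+150/5)],.059)
# pot rim
P=lambda h,s,v:(v>150)
for p in [(402.5,134),(440,131)]: print(at(f,*p,.075))
W=(meas(f,(398,110,445,160),lambda h,s,v:(h>15)&(h<40)&(s>15)&(s<90),.075,"pot"))
crop(f,385,100,455,170,6,"pics/pot.png")
```

```text
tool top n 74 px [399.5 223. ] mean [ 0.4282 -0.1748] rect [ 0.4282 -0.1748] [0.01   0.0242] 87.1
   axis deg -179.2 len [0.0115 0.0253]
tool top (scene) n 76 px [218.5 183.8] mean [ 0.4281 -0.1761] rect [ 0.428  -0.1759] [0.0261 0.0119] 1.9
   axis deg -178.9 len [0.012  0.0265]
blue collar n 198 px [208.6 183.5] mean [0.5349 0.2245] rect [0.5354 0.2259] [0.0669 0.0314] 16.9
   axis deg -162.4 len [0.0287 0.0683]
((532.7459106445312, 236.56918334960938), (44.57377243041992, 56.28938674926758), 114.4888687133789)
blue collar sc n 187 px [425.4 170. ] mean [0.5373 0.2233] rect [0.5356 0.224 ] [0.067 0.034] 20.4
   axis deg -159.1 len [0.0303 0.0663]
((532.2583618164062, 231.41448974609375), (48.537208557128906, 64.5377426147461), 102.25888061523438)
slot floor n 46 px [199.2 185.6] mean [0.5307 0.2448] rect [0.5305 0.2444] [0.0395 0.0053] 75.8
   axis deg 75.6 len [0.0056 0.0414]
marks [[0.5566 0.2524]
 [0.5021 0.234 ]] 18.620878584046505 [0.52934148 0.24317826]
marks [[0.503  0.2328]
 [0.5567 0.2524]] -159.94276771345298 [0.5298777  0.24255367]
[ 0.63032707 -0.204451    0.075     ]
[ 0.63516205 -0.2878963   0.075     ]
pot n 1266 px [419.3 134.1] mean [ 0.6294 -0.2416] rect [ 0.6287 -0.2398] [0.081  0.0972] 43.0
   axis deg 139.5 len [0.0709 0.086 ]
```

View pics/pot.png

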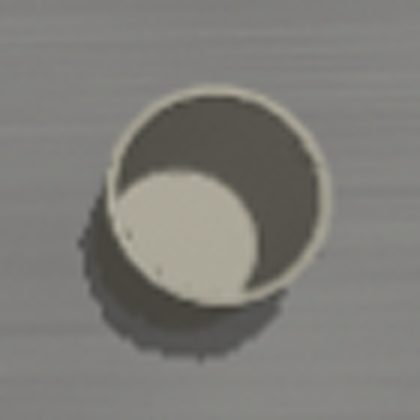

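Run:
```python
from h import *
f=manip.grab_frame("top"); g=manip.grab_frame("scene")
for fr,box in((f,(175,160,235,220)),(g,(390,140,460,210))):
    h=cv2.cvtColor(fr["frame"],cv2.COLOR_RGB2HSV).astype(int); u0,v0,u1,v1=box
    m=((h[...,0]>100)&(h[...,0]<125)&(h[...,1]>150)&(h[...,2]>80)); ys,xs=np.nonzero(m[v0:v1,u0:u1])
    W=np.array([at(fr,x+u0,y+v0,.059)[:2]*1000 for x,y in zip(xs,ys)],np.float32)
    H=cv2.convexHull(W)[:,0]; print("collar",cv2.fitEllipse(H), cv2.minEnclosingCircle(W))
print("pot",at(f,421.0,132.2,.075), [at(f,385+x/6,100+y/6,.075)[:2].round(4) for x,y in((107,196),(330,196),(218,85),(218,307))])
for n,p in dict(red=(392,275),pink1=(385,180),pink2=(437,207)).items(): print(n,at(f,*p,.135))
print("pot scene", at(g,240.5,318,.075), [at(g,*p,.075)[:2].round(3) for p in((212,318),(269,318),(240,297),(240,338))])
crop(g,200,285,285,370,6,"pics/pot2.png")
```

```text
collar ((529.7771606445312, 243.56640625), (67.03295135498047, 67.7336196899414), 142.54730224609375) ((529.82470703125, 243.28562927246094), 34.2158317565918)
collar ((529.5186767578125, 240.71713256835938), (66.71470642089844, 69.8348159790039), 44.965965270996094) ((528.94873046875, 239.9681396484375), 34.947723388671875)
pot [ 0.63341868 -0.2455687   0.075     ] [array([ 0.6333, -0.2054]), array([ 0.6314, -0.2876]), array([ 0.6746, -0.2489]), array([ 0.5906, -0.2436])]
red [ 0.32572794 -0.15611912  0.135     ]
pink1 [ 0.5176522  -0.15130436  0.135     ]
pink2 [ 0.45923175 -0.25435232  0.135     ]
pot scene [ 0.63239768 -0.24400238  0.075     ] [array([ 0.61 , -0.279]), array([ 0.655, -0.21 ]), array([ 0.601, -0.23 ]), array([ 0.659, -0.258])]
```

View pics/pot2.png

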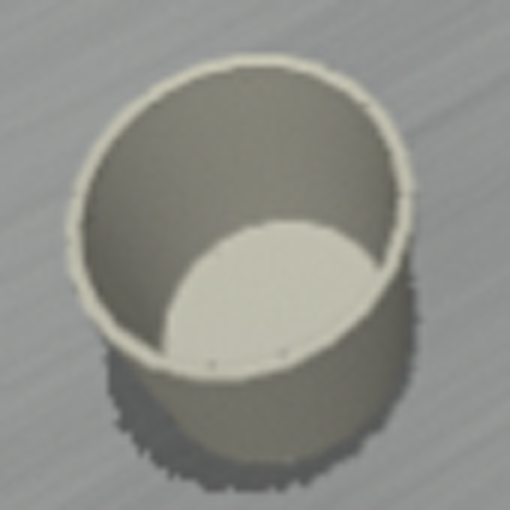

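```bash
python3 -m jog '[[0,-3,0,-0.02,0,-0.017,0],[0,-6,0,-0.05,0,-0.04,0],[0,-10,0,-0.08,0,-0.067,0],[0,-14,0,-0.11,0,-0.092,0],[0,-18,0,-0.14,0,-0.117,0],[0,-22,0,-0.17,0,-0.142,0],[0,-25.7,0,-0.2,0,-0.167,0],[0,-25.7,0,-0.23,0,-0.192,0],[0,-25.7,0,-0.26,0,-0.217,0],[0,-25.7,0,-0.29,0,-0.242,0],[0,-25.7,0,-0.31,0,-0.258,0],[0,-25.7,0,-0.31,0,-0.258,0]]'
cat > to.py <<'E'
import sys
from h import *
# world target xyz, yaw of jaw axis deg -> row numbers in tool axes (tool pointing down)
def go(x,y,z,yaw=None):
    s=manip.read_state(); R=np.array(s["tcp_rot"]); d=R.T@(np.array([x,y,z])-s["ee_pos"])
    from scipy.spatial.transform import Rotation as Ro
    if yaw is None: rv=np.zeros(3)
    else:
        a=np.radians(yaw); X=np.array([np.cos(a),np.sin(a),0]); Y=np.array([0,0,-1.]); T=np.column_stack([X,Y,np.cross(X,Y)]); rv=np.degrees(Ro.from_matrix(R.T@T).as_rotvec())
    print("t",round(s["t"],2),"pos",np.round(s["ee_pos"],4),"yaw",np.degrees(np.arctan2(R[1,0],R[0,0])).round(2),"q6",s["joint_positions"][5].round(2),"F",np.round(s["force"],1),"open",round(s["opening"],4)); print("turn",rv.round(1),"shift",d.round(4))
if __name__=="__main__": go(*map(float,sys.argv[1:]))
E
python3 to.py .428 -.1755 .24 91
```

```text
t: 1.4
ee_pos: [0.3461, 0.1294, 0.2398]
tcp_rot: [[-0.012, 0.001, -1.0], [1.0, -0.002, -0.012], [-0.002, -1.0, -0.001]]
force: [-0.8, 0.1, -0.4]
opening: 0.0458
t 1.4 pos [0.3461 0.1294 0.2398] yaw 90.67 q6 -1.55 F [-0.8  0.1 -0.4] open 0.0458
turn [ 0.1 -0.3 -0.1] shift [-0.3059  0.0005 -0.0783]
```

```bash
python3 -m jog '[[0,-0.3,0,-0.02,0,-0.005,0],[0,-0.3,0,-0.05,0,-0.012,0],[0,-0.3,0,-0.08,0,-0.02,0],[0,-0.3,0,-0.115,0,-0.029,0],[0,-0.3,0,-0.15,0,-0.038,0],[0,-0.3,0,-0.185,0,-0.047,0],[0,-0.3,0,-0.22,0,-0.056,0],[0,-0.3,0,-0.25,0,-0.064,0],[0,-0.3,0,-0.28,0,-0.072,0],[0,-0.3,0,-0.3,0,-0.077,0],[0,-0.3,0,-0.306,0,-0.078,0],[0,-0.3,0,-0.306,0,-0.078,0]]'
python3 to.py .428 -.1755 .114 91
python3 - <<'E'
from h import *
g=manip.grab_frame("scene"); crop(g,120,60,320,290,3,"pics/a1.png")
E
```

```text
t: 2.4
ee_pos: [0.428, -0.1759, 0.2403]
tcp_rot: [[-0.016, 0.001, -1.0], [1.0, -0.001, -0.016], [-0.001, -1.0, -0.001]]
force: [-0.1, -0.1, -0.8]
opening: 0.0462
t 2.4 pos [ 0.428  -0.1759  0.2403] yaw 90.9 q6 -2.24 F [-0.1 -0.1 -0.8] open 0.0462
turn [ 0.1 -0.1 -0.1] shift [5.000e-04 1.263e-01 1.000e-04]
```

View pics/a1.png

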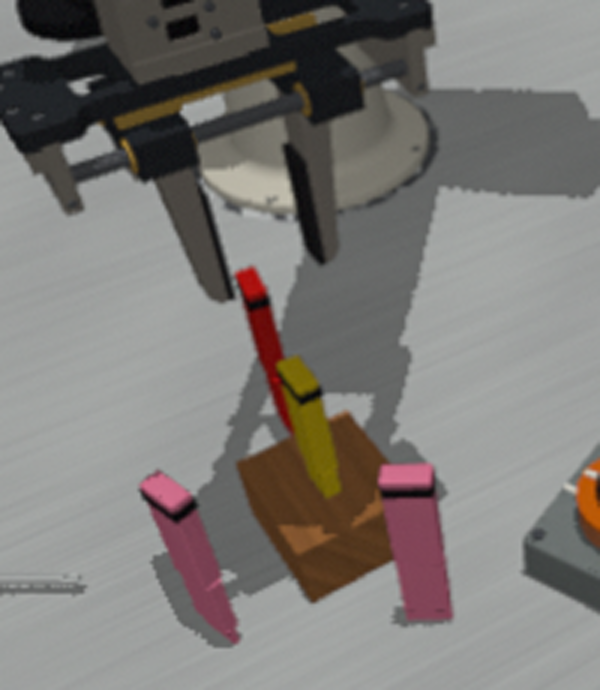

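The gripper is centred above the yellow tool. Its open fingers will straddle it and stay clear of the pink and red pieces. Descending and gripping now.

```bash
python3 -m jog '[[0,0,0,0,0.02,0,0],[0,0,0,0,0.045,0,0],[0,0,0,0,0.07,0,0],[0,0,0,0,0.095,0,0],[0,0,0,0,0.115,0,0],[0,0,0,0,0.126,0,0],[0,0,0,0,0.126,0,0],[0,0,0,0,0.126,0,0],[0,0,0,0,0.126,0,-1],[0,0,0,0,0.126,0,-1],[0,0,0,0,0.126,0,-1],[0,0,0,0,0.126,0,-1]]'
python3 -m jog '[[0,0,0,0,0,0,-1],[0,0,0,0,0,0,-1],[0,0,0,0,0,0,-1]]'
python3 to.py .428 -.1755 .264 91
python3 - <<'E'
from h import *
g=manip.grab_frame("scene"); crop(g,120,60,320,290,3,"pics/a2.png")
E
```

```text
t: 3.45
ee_pos: [0.4284, -0.1753, 0.1152]
tcp_rot: [[-0.017, 0.002, -1.0], [1.0, -0.002, -0.017], [-0.002, -1.0, -0.002]]
force: [-0.5, 0.3, 0.8]
opening: 0.0215
t: 3.7
ee_pos: [0.4286, -0.1753, 0.1156]
tcp_rot: [[-0.017, 0.003, -1.0], [1.0, -0.002, -0.017], [-0.002, -1.0, -0.003]]
force: [-0.5, 0.5, 1.9]
opening: 0.014
t 3.7 pos [ 0.4286 -0.1753  0.1156] yaw 90.95 q6 -2.24 F [-0.5  0.5  1.9] open 0.014
turn [ 0.1 -0.1 -0.1] shift [-0.0004 -0.1484  0.0002]
```

View pics/a2.png

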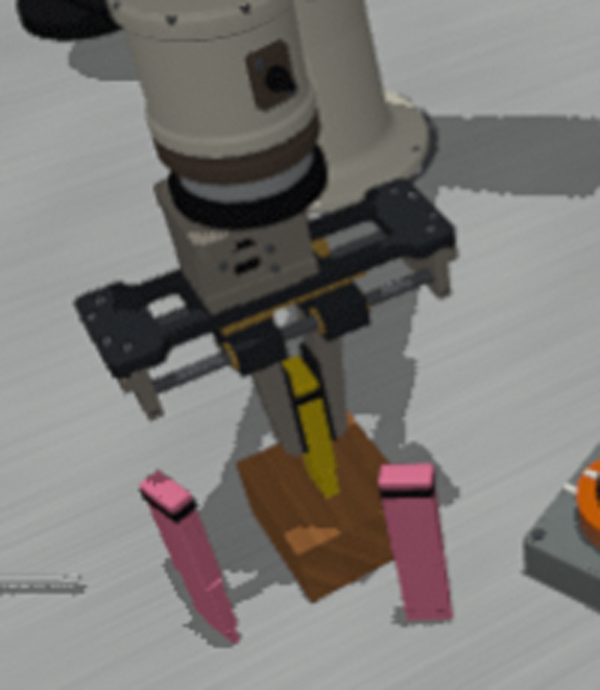

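The tool is gripped; the opening of 14 mm matches the handle. Lifting straight up.

```bash
python3 -m jog '[[0,0,0,0,-0.01,0,-1],[0,0,0,0,-0.025,0,-1],[0,0,0,0,-0.04,0,-1],[0,0,0,0,-0.06,0,-1],[0,0,0,0,-0.08,0,-1],[0,0,0,0,-0.1,0,-1],[0,0,0,0,-0.12,0,-1],[0,0,0,0,-0.14,0,-1],[0,0,0,0,-0.15,0,-1],[0,0,0,0,-0.15,0,-1]]'
python3 to.py .5295 .2425 .26 165.6
```

```text
t: 4.58
ee_pos: [0.4293, -0.176, 0.2685]
tcp_rot: [[-0.017, 0.007, -1.0], [1.0, -0.005, -0.017], [-0.005, -1.0, -0.007]]
force: [1.1, 0.1, -1.7]
opening: 0.0141
t 4.58 pos [ 0.4293 -0.176   0.2685] yaw 90.95 q6 -2.24 F [ 1.1  0.1 -1.7] open 0.0141
turn [  0.1 -74.7  -0.5] shift [ 0.4168  0.007  -0.1071]
```

```bash
python3 -m jog '[[0,-4,0,0.015,0,-0.004,-1],[0,-10,0,0.045,0,-0.011,-1],[0,-16,0,0.08,0,-0.02,-1],[0,-22,0,0.115,0,-0.03,-1],[0,-28,0,0.15,0,-0.039,-1],[0,-34,0,0.185,0.001,-0.048,-1],[0,-40,0,0.22,0.001,-0.057,-1],[0,-46,0,0.255,0.001,-0.066,-1],[0,-52,0,0.29,0.002,-0.075,-1],[0,-58,-0.3,0.32,0.003,-0.082,-1],[0.1,-62,-0.4,0.34,0.004,-0.087,-1],[0.1,-64,-0.5,0.35,0.004,-0.09,-1]]'
python3 to.py .5295 .2425 .26 165.6
```

```text
t: 5.58
ee_pos: [0.5127, 0.1777, 0.2613]
tcp_rot: [[-0.908, -0.002, -0.418], [0.418, 0.001, -0.908], [0.003, -1.0, -0.0]]
force: [0.3, 0.1, -0.5]
opening: 0.014
t 5.58 pos [0.5127 0.1777 0.2613] yaw 155.26 q6 -2.6 F [ 0.3  0.1 -0.5] open 0.014
turn [  0.  -10.3   0.1] shift [ 0.0118  0.0013 -0.0659]
```

```bash
python3 -m jog '[[0,-4,0,0.004,0,-0.02,-1],[0,-8,0,0.008,0.005,-0.045,-1],[0,-10.3,0,0.012,0.02,-0.066,-1],[0,-10.3,0,0.012,0.035,-0.066,-1],[0,-10.3,0,0.012,0.05,-0.066,-1],[0,-10.3,0,0.012,0.06,-0.066,-1],[0,-10.3,0,0.012,0.064,-0.066,-1],[0,-10.3,0,0.012,0.064,-0.066,-1]]'
python3 to.py .5295 .2425 .18 165.6
python3 - <<'E'
from h import *
f=manip.grab_frame("top"); g=manip.grab_frame("scene"); 
a=cv2.resize(f["frame"][140:230,155:245],None,fx=4,fy=4,interpolation=2)
b=cv2.resize(g["frame"][120:210,385:475],None,fx=4,fy=4,interpolation=2)
cv2.imwrite("pics/b1.png",np.hstack([a,b])[:,:,::-1])
s=manip.read_state();R=np.array(s["tcp_rot"]);tip=s["ee_pos"]+R@[0,.1076,0]
print(tip)
for o in(-.014,.014): print(proj(g,tip+R@[0,0,o]))
E
```

```text
t: 6.25
ee_pos: [0.5285, 0.2419, 0.1958]
tcp_rot: [[-0.968, -0.005, -0.25], [0.25, 0.0, -0.968], [0.005, -1.0, 0.001]]
force: [0.0, 0.7, -0.4]
opening: 0.014
t 6.25 pos [0.5285 0.2419 0.1958] yaw 165.5 q6 -2.67 F [ 0.   0.7 -0.4] open 0.014
turn [-0.1 -0.1  0.3] shift [-0.0009  0.0158 -0.0008]
[0.5294864  0.24247693 0.09035009]
[438.53748722 151.54310308]
[426.61833577 154.36268833]
```

View pics/b1.png

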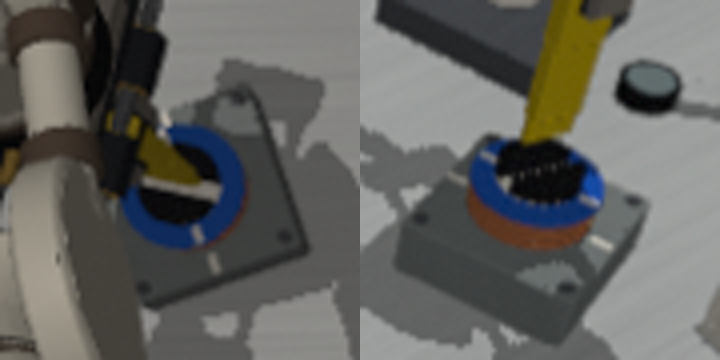

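The tip's measured position in the scene picture is (426,155) to (438,152), within a pixel of the prediction. The blade is above the slug and aligned with the slot, so I'm lowering it.

```bash
python3 -m jog '[[0,0,0,0,0.005,0,-1],[0,0,0,0,0.01,0,-1],[0,0,0,0,0.015,0,-1],[0,0,0,0,0.019,0,-1],[0,0,0,0,0.022,0,-1],[0,0,0,0,0.024,0,-1],[0,0,0,0,0.025,0,-1],[0,0,0,0,0.025,0,-1]]'
python3 to.py .5295 .2425 .1706 165.6
python3 - <<'E'
from h import *
f=manip.grab_frame("top"); g=manip.grab_frame("scene"); 
a=cv2.resize(f["frame"][140:230,155:245],None,fx=4,fy=4,interpolation=2)
b=cv2.resize(g["frame"][120:210,385:475],None,fx=4,fy=4,interpolation=2)
cv2.imwrite("pics/b2.png",np.hstack([a,b])[:,:,::-1])
E
```

```text
t: 7.02
ee_pos: [0.5295, 0.2424, 0.1727]
tcp_rot: [[-0.968, -0.002, -0.25], [0.25, 0.001, -0.968], [0.002, -1.0, -0.001]]
force: [0.2, -1.4, -1.1]
opening: 0.0139
t 7.02 pos [0.5295 0.2424 0.1727] yaw 165.52 q6 -2.67 F [ 0.2 -1.4 -1.1] open 0.0139
turn [ 0.  -0.1  0.1] shift [-0.      0.0021 -0.0001]
```

View pics/b2.png

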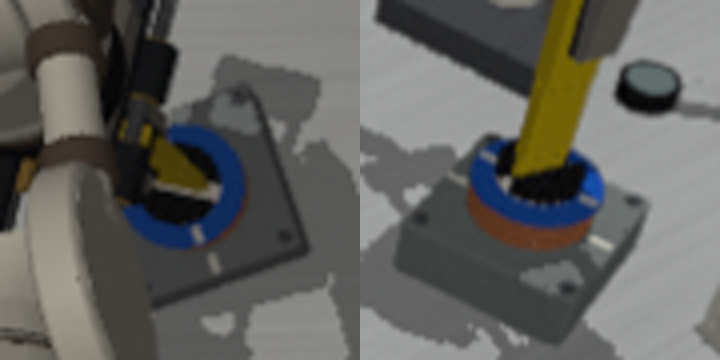

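The blade is about 5 mm into the slot with no contact force. I'll go 1.5 mm deeper and start turning clockwise.

```bash
python3 -m jog '[[0,0,0,0,0.001,0,-1],[0,3,0,0,0.0015,0,-1],[0,8,0,0,0.0015,0,-1],[0,13,0,0,0.0015,0,-1],[0,18,0,0,0.0015,0,-1],[0,23,0,0,0.0015,0,-1],[0,28,0,0,0.0015,0,-1],[0,33,0,0,0.0015,0,-1],[0,37,0,0,0.0015,0,-1],[0,40,0,0,0.0015,0,-1],[0,40,0,0,0.0015,0,-1]]'
python3 to.py .5295 .2425 .1712 97
python3 - <<'E'
from h import *
f=manip.grab_frame("top"); g=manip.grab_frame("scene"); 
a=cv2.resize(f["frame"][140:230,155:245],None,fx=4,fy=4,interpolation=2)
b=cv2.resize(g["frame"][120:210,385:475],None,fx=4,fy=4,interpolation=2)
cv2.imwrite("pics/b3.png",np.hstack([a,b])[:,:,::-1]); print(manip.read_state()["ft_torque"])
E
```

```text
t: 8.03
ee_pos: [0.529, 0.2429, 0.1716]
tcp_rot: [[-0.58, -0.003, -0.815], [0.815, 0.002, -0.58], [0.003, -1.0, 0.001]]
force: [-2.2, 1.3, 1.0]
opening: 0.0138
t 8.03 pos [0.529  0.2429 0.1716] yaw 125.46 q6 -1.97 F [-2.2  1.3  1. ] open 0.0138
turn [-0.1 28.5  0.2] shift [-0.0006  0.0004 -0.0002]
[0.5419622  0.81797153 0.05435946]
```

View pics/b3.png

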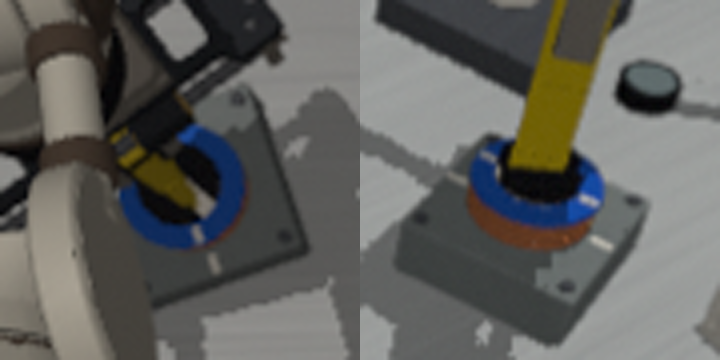

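```bash
python3 -m jog '[[0,4,0,0,0,0,-1],[0,8,0,0,0,0,-1],[0,12,0,0,0,0,-1],[0,16,0,0,0,0,-1],[0,20,0,0,0,0,-1],[0,24,0,0,0,0,-1],[0,27,0,0,0,0,-1],[0,28.5,0,0,0,0,-1],[0,28.5,0,0,0,0,-1],[0,28.5,0,0,0,0,-1]]'
python3 to.py .5295 .2425 .1712 97
python3 - <<'E'
from h import *
f=manip.grab_frame("top"); g=manip.grab_frame("scene"); 
a=cv2.resize(f["frame"][140:230,155:245],None,fx=4,fy=4,interpolation=2)
b=cv2.resize(g["frame"][120:210,385:475],None,fx=4,fy=4,interpolation=2)
cv2.imwrite("pics/b4.png",np.hstack([a,b])[:,:,::-1]); print(manip.read_state()["ft_torque"])
E
```

```text
t: 8.97
ee_pos: [0.5289, 0.243, 0.1716]
tcp_rot: [[-0.126, -0.003, -0.992], [0.992, 0.002, -0.126], [0.003, -1.0, 0.003]]
force: [-3.0, 0.9, 1.7]
opening: 0.0138
t 8.97 pos [0.5289 0.243  0.1716] yaw 97.21 q6 -1.48 F [-3.   0.9  1.7] open 0.0138
turn [-0.2  0.2  0.1] shift [-0.0005  0.0004 -0.0005]
[0.39381323 0.74870477 0.04677198]
```

View pics/b4.png

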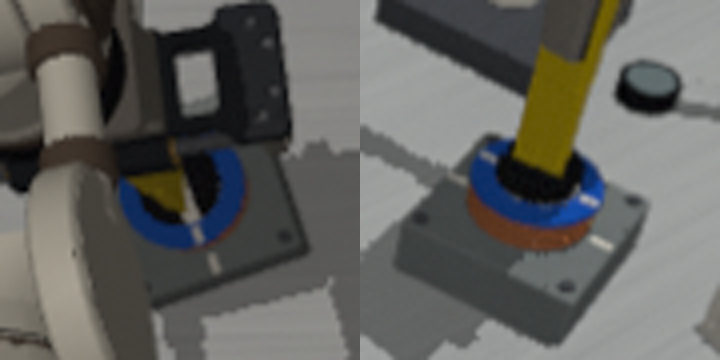

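In top, the visible slot end at about (194,212) of the crop points straight at the index mark at (198,233). I'll turn the blade back a little to release the contact, lift it out and check.

```bash
python3 -m jog '[[0,-4,0,0,0,0,-1],[0,-8,0,0,0,0,-1],[0,-11,0,0,0,0,-1],[0,-11,0,0,-0.005,0,-1],[0,-11,0,0,-0.015,0,-1],[0,-11,0,0,-0.03,0,-1],[0,-11,0,0,-0.05,0,-1],[0,-11,0,0,-0.07,0,-1],[0,-11,0,0,-0.09,0,-1],[0,-11,0,0,-0.09,0,-1]]'
python3 to.py .633 -.2455 .27 91
python3 - <<'E'
from h import *
f=manip.grab_frame("top"); g=manip.grab_frame("scene"); 
a=cv2.resize(f["frame"][140:230,155:245],None,fx=4,fy=4,interpolation=2)
b=cv2.resize(g["frame"][120:210,385:475],None,fx=4,fy=4,interpolation=2)
cv2.imwrite("pics/b5.png",np.hstack([a,b])[:,:,::-1]); print(manip.read_state()["ft_torque"])
E
```

```text
t: 9.9
ee_pos: [0.5319, 0.2432, 0.2677]
tcp_rot: [[-0.311, 0.007, -0.95], [0.95, 0.004, -0.311], [0.002, -1.0, -0.008]]
force: [0.7, 0.5, 0.4]
opening: 0.0139
t 9.9 pos [0.5319 0.2432 0.2677] yaw 108.13 q6 -1.67 F [0.7 0.5 0.4] open 0.0139
turn [ 0.4 17.1  0.2] shift [-0.4959 -0.0035  0.056 ]
[ 0.03746434  0.01405019 -0.00759747]
```

View pics/b5.png

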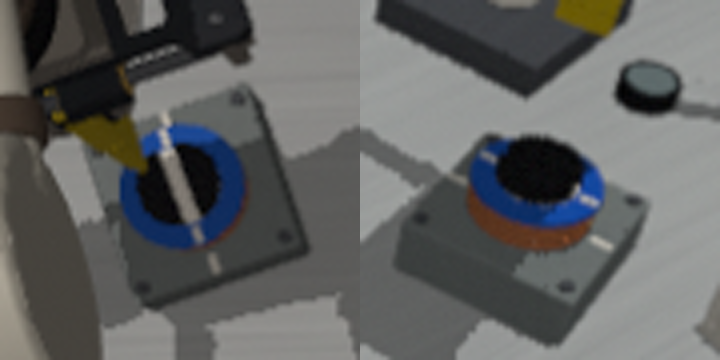

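The slot now lies along the white marks, with both ends on the mark line in the top crop at (166,145) to (200,240). Carrying the tool to the pot.

```bash
python3 -m jog '[[0,1,0,-0.015,0,0.002,-1],[0,3,0,-0.045,0,0.005,-1],[0,5,0,-0.08,0,0.009,-1],[0,7,0,-0.115,0,0.013,-1],[0,9,0,-0.15,-0.001,0.017,-1],[0,11,0,-0.185,-0.001,0.021,-1],[0,13,0,-0.22,-0.001,0.025,-1],[0,15,0,-0.255,-0.002,0.029,-1],[0.2,17,0.1,-0.29,-0.002,0.033,-1],[0.4,17,0.2,-0.325,-0.003,0.037,-1],[0.4,17,0.2,-0.355,-0.003,0.04,-1],[0.4,17,0.2,-0.37,-0.003,0.042,-1]]'
python3 to.py .633 -.2168 .25 91
```

```text
t: 11.0
ee_pos: [0.6048, -0.1252, 0.2625]
tcp_rot: [[-0.017, -0.009, -1.0], [1.0, -0.002, -0.017], [-0.002, -1.0, 0.009]]
force: [-0.4, -0.4, -0.8]
opening: 0.0137
t 11.0 pos [ 0.6048 -0.1252  0.2625] yaw 90.96 q6 -1.98 F [-0.4 -0.4 -0.8] open 0.0137
turn [-0.5 -0.  -0.1] shift [-0.0921  0.0125 -0.0268]
```

```bash
python3 -m jog '[[0,0,2,-0.02,0.003,-0.006,-1],[0,0,5,-0.045,0.006,-0.013,-1],[-0.5,0,8,-0.07,0.009,-0.02,-1],[-0.5,0,10,-0.085,0.012,-0.025,-1],[-0.5,0,10,-0.092,0.012,-0.027,-1],[-0.5,0,10,-0.092,0.012,-0.027,-1],[-0.5,0,10,-0.092,0.012,-0.027,-1]]'
python3 to.py .633 -.2168 .116
python3 - <<'E'
from h import *
f=manip.grab_frame("top"); g=manip.grab_frame("scene"); 
a=cv2.resize(f["frame"][80:200,360:480],None,fx=3,fy=3,interpolation=2)
b=cv2.resize(g["frame"][240:360,180:300],None,fx=3,fy=3,interpolation=2)
cv2.imwrite("pics/c1.png",np.hstack([a,b])[:,:,::-1]); s=manip.read_state();R=np.array(s["tcp_rot"]);print(s["ee_pos"]+R@[0,.1076,0],R[:,1])
E
```

```text
t: 11.58
ee_pos: [0.6329, -0.216, 0.2498]
tcp_rot: [[-0.017, 0.002, -1.0], [0.985, -0.174, -0.017], [-0.174, -0.985, 0.002]]
force: [0.4, -0.0, -0.9]
opening: 0.0139
t 11.58 pos [ 0.6329 -0.216   0.2498] yaw 91.01 q6 -2.0 F [ 0.4 -0.  -0.9] open 0.0139
turn [0. 0. 0.] shift [ 0.0224  0.1319 -0.0003]
[ 0.63337189 -0.23465699  0.14459247] [ 0.00257469 -0.1745824  -0.9846392 ]
```

View pics/c1.png

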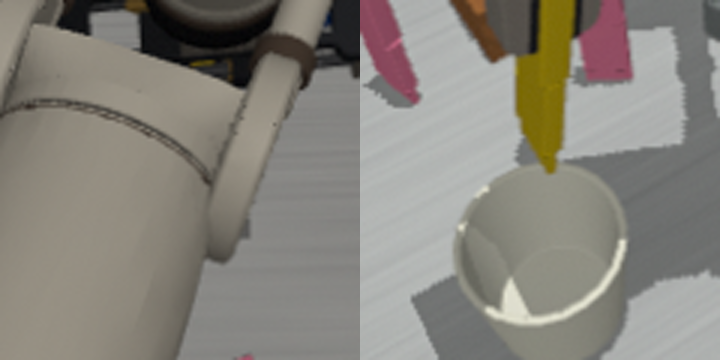

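The tip is above the pot, slightly to its +y side as planned. Lowering it in and releasing.

```bash
python3 -m jog '[[0,0,0,0.003,0.015,0,-1],[0,0,0,0.006,0.035,0,-1],[0,0,0,0.01,0.058,0,-1],[0,0,0,0.014,0.08,0,-1],[0,0,0,0.017,0.1,0,-1],[0,0,0,0.02,0.115,0,-1],[0,0,0,0.021,0.125,0,-1],[0,0,0,0.022,0.13,0,-1],[0,0,0,0.022,0.131,0,-1],[0,0,0,0.022,0.131,0,-1]]'
python3 to.py .633 -.2168 .116
```

```text
t: 12.52
ee_pos: [0.6334, -0.2171, 0.1185]
tcp_rot: [[-0.018, 0.004, -1.0], [0.984, -0.175, -0.018], [-0.175, -0.985, -0.0]]
force: [-0.5, -0.8, 0.2]
opening: 0.0136
t 12.52 pos [ 0.6334 -0.2171  0.1185] yaw 91.03 q6 -1.96 F [-0.5 -0.8  0.2] open 0.0136
turn [0. 0. 0.] shift [0.0008 0.0024 0.0004]
```

Nothing is in contact yet, and the tip is at about 12 mm. I'll lower it 3 mm more and open partway.

```bash
python3 -m jog '[[0,0,0,0,0.002,0,-1],[0,0,0,0,0.003,0,-1],[0,0,0,0,0.003,0,-1],[0,0,0,0,0.003,0,-0.6],[0,0,0,0,0.003,0,-0.4],[0,0,0,0,0.003,0,-0.2],[0,0,0,0,0.003,0,-0.1],[0,0,0,0,0.003,0,-0.1],[0,0,0,0,0.003,0,-0.1],[0,0,0,0,0.003,0,-0.1]]'
python3 to.py .633 -.2168 .25
python3 - <<'E'
from h import *
g=manip.grab_frame("scene"); crop(g,150,190,320,370,3.3,"pics/c2.png")
E
```

```text
t: 13.35
ee_pos: [0.6334, -0.2177, 0.1156]
tcp_rot: [[-0.018, 0.004, -1.0], [0.984, -0.175, -0.018], [-0.175, -0.985, -0.0]]
force: [-0.4, 0.6, 0.6]
opening: 0.0409
t 13.35 pos [ 0.6334 -0.2177  0.1156] yaw 91.03 q6 -1.96 F [-0.4  0.6  0.6] open 0.0409
turn [0. 0. 0.] shift [-0.0227 -0.1325  0.0004]
```

View pics/c2.png

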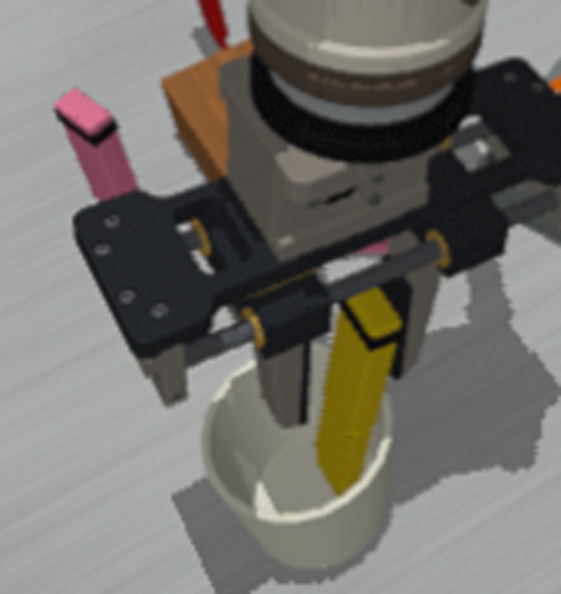

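The tool has come loose and leans in the pot against its +y rim. Retracting along the tool axis.

```bash
python3 -m jog '[[0,0,0,0,-0.01,0,-0.1],[0,0,0,0,-0.025,0,-0.1],[0,0,0,0,-0.045,0,-0.1],[0,0,0,0,-0.065,0,-0.1],[0,0,0,0,-0.09,0,-0.1],[0,0,0,0,-0.115,0,-0.1],[0,0,0,0,-0.14,0,-0.1],[0,0,0,0,-0.16,0,-0.1],[0,0,0,0,-0.17,0,-0.1],[0,0,0,0,-0.17,0.03,-0.1],[0,0,0,0,-0.17,0.06,-0.1],[0,0,0,0,-0.17,0.08,-0.1]]'
python3 -m jog '[[0,0,0,0,0,0.03,0],[0,0,0,0,0,0.06,0],[0,0,0,0,0,0.08,0],[0,0,0,0,0,0.08,0]]'
python3 - <<'E'
from h import *
f=manip.grab_frame("top"); g=manip.grab_frame("scene"); 
a=cv2.resize(f["frame"][140:230,155:245],None,fx=4,fy=4,interpolation=2)
b=cv2.resize(g["frame"][240:360,180:300],None,fx=3,fy=3,interpolation=2)
cv2.imwrite("pics/d1.png",np.hstack([a,b])[:,:,::-1]); cv2.imwrite("pics/d2.png",f["frame"][:,:,::-1])
h=cv2.cvtColor(f["frame"],cv2.COLOR_RGB2HSV).astype(int)
ys,xs=np.nonzero(((h[...,1]<60)&(h[...,2]>150))[176:196,190:210]); 
W=np.array([at(f,x+190,y+176,.06)[:2] for x,y in zip(xs,ys)]); w,V=np.linalg.eigh(np.cov(W.T)); print(len(xs),"slot deg",np.degrees(np.arctan2(V[1,1],V[0,1])), manip.read_state()["ee_pos"])
E
```

```text
t: 14.4
ee_pos: [0.551, -0.1891, 0.2826]
tcp_rot: [[-0.018, 0.002, -1.0], [0.984, -0.175, -0.018], [-0.175, -0.985, 0.001]]
force: [-0.5, 0.3, -0.2]
opening: 0.0414
t: 14.73
ee_pos: [0.4683, -0.1902, 0.2825]
tcp_rot: [[-0.017, 0.001, -1.0], [0.985, -0.174, -0.017], [-0.174, -0.985, 0.002]]
force: [-0.4, 0.8, 0.1]
opening: 0.0458
63 slot deg -158.94472663192087 [ 0.47096196 -0.19054972  0.28285719]
```

View pics/d1.png

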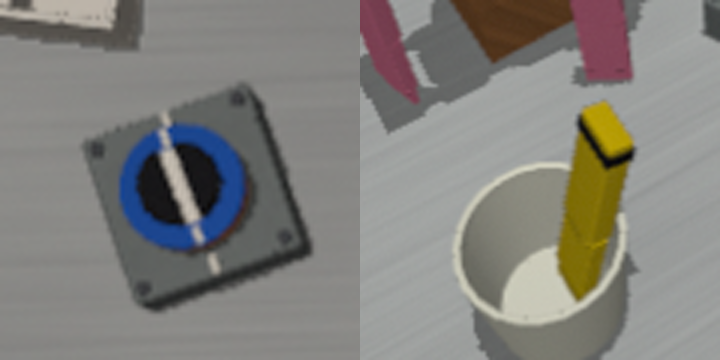

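View pics/d2.png

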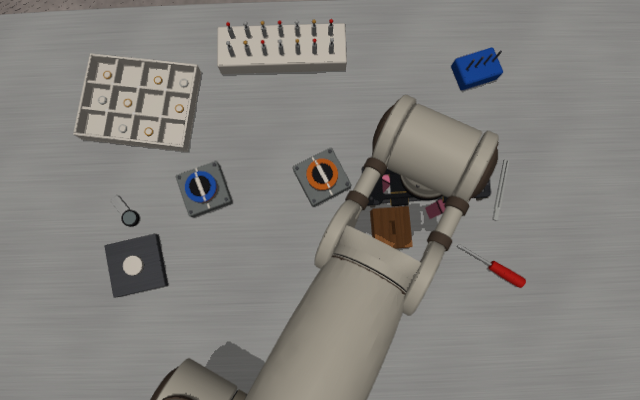

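The slot now measures 21.1° in the world against 18.6–20° for the marks. The tool stands in the pot, leaning slightly, and the arm is clear, so I'm handing in.

```bash
python3 -m jog '[[0,0,0,0,0,0,0],[0,0,0,0,0,0,0],[0,0,0,0,0,0,0]]'
python3 - <<'E'
from bench import manip
print(manip.finish_job())
E
```

```text
t: 15.08
ee_pos: [0.4716, -0.1905, 0.2827]
tcp_rot: [[-0.018, 0.003, -1.0], [0.984, -0.175, -0.018], [-0.175, -0.985, 0.0]]
force: [0.4, 0.5, -0.4]
opening: 0.0461
the job is handed in; nothing more can be done
None
```

I turned the blue slug clockwise until its slot lined up with the white marks, then put the yellow tool blade down in the pot and let go. The job was handed in at about 15 s, with no verdict reported.

- **Blue slug:** the last top picture put the slot at about 21° and the marks at 18.6–20° in the world frame. That is 1–2.5° off, within the 15° allowed.
- **Tool in the pot:** the last scene picture shows it standing blade down and leaning slightly on the rim. I did not measure the tip's height or whether the tool was still; the gripper was about 0.17 m away from it when I checked.
- **Orange slug and look-alikes:** I never went near the orange slug. It looks unchanged in the last top picture, though I did not measure its rim. The pink and red pieces were not touched.
- **Contact:** every force reading I saw stayed below about 4 N, and the arm ended clear of everything.
- **Disagreement:** the two cameras placed the blue collar's centre about 3 mm apart in y. I used a value between them, and the blade went into the slot without contact.

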